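# Refit the scroll saw drive housing and hold its cover over the bosses

## Robot

A 7-joint arm with a two-finger parallel gripper is mounted at the origin on the work surface. World frame = base frame: x ahead of the robot, y to its left, z up, the work surface at z = 0. Lengths are in m, angles in rad, forces in N, time in s.
With the tool pointing down it reaches from about 0.35 to 0.9 m from the base axis. Payload 8.1 kg.
Tool frame: the origin (TCP) lies at the very end of the fingers, on their centre line; the grasp point (between the pads) lies 19 mm behind it (arm.tcp_to_grasp is the distance from the TCP to the grasp point, in m); z points along the fingers, y is the line along which they close (so a half turn about z gives the same grasp; the last joint's range is limited). The gripper opens to 92 mm and grips with 3 to 60 N. Pads are 19 mm wide; open, the fingers measure 130 mm over their backs; the gripper's body (75 mm by 190 mm) begins 47 mm behind the grasp point.
Start: joints at [1.075, 0.434, 0.025, 1.573, -0.012, 1.134, -0.075], TCP at [0.239, -0.577, 0.227] pointing down, gripper open.
Joint ranges: [-2.62, 2.62], [-0.44, 2.09], [-1.27, 1.32], [0.08, 2.57], [-1.32, 4.46], [0.12, 2], [-2.74, 2.74]. Speed limits (rad/s): [2.22, 2.22, 3.01, 3.01, 3.14, 3.14, 3.14].

## Interface

Orientations are given as a rotation vector (axis times angle).
In Python, from cell import arm gives the robot as it stands.
- The arm moves only by the shell command python3 nudge.py [FORCE], which reads ROWS from standard input. ROWS is one flat JSON list of numbers that holds 1 to 10 rows one after another, with no inner brackets; each row has 5 numbers: dx, dy, dz in shares of the most that a row can go, 1 being 50 mm, then a turn about the tool's z in units of 0.2 rad, then the opening from 0.0 (shut) to 1.0 (fully open); each row shifts and turns the commanded pose from where the row before left it, along the tool's axes as they then stand; what a row does not reach is not made up. A row lasts 1/10 s, in which the tool goes at most 0.05 m and 0.15 rad, less where a joint would pass 70% of its speed; a pose out of reach is approached as far as the arm can. The fingers move at their own pace and stop on an object; FORCE is the grip in N (left out, the last holds). Time passes only in rows, so rows that do not move let the fingers close. It prints the time, the measured TCP pose, the force, the opening and the grip force at its end. Input that does not fit is refused with a message, and nothing moves.
- arm.observe(): the state, without advancing time (a new reading comes with each control period).
- arm.get_image(name): name is "side" or "top"; returns a dict with "image" (480x640x3 uint8, blue, green, red), "fx", "fy", "cx", "cy" (pixels), "distortion" ([k1, k2, p1, p2, k3] as OpenCV has them; the pictures are not rectified), "cam_to_world" (4x4, takes a point from camera to world coordinates). Camera axes: x right, y down, z forward; pixel columns grow to the right and rows downward; lengths in m; the calibration is good to about 2 mm. A picture is of the moment at which its call begins. There is no depth.
- arm.sign_off(): hands the job in; it is judged then, once.
The state is a dict: "clock": time; "joints": joint angles; "dq": joint speeds; "joint_efforts": joint torques, N m; "position": TCP position; "ee_rot": TCP orientation; "force": force on the tool from outside, world axes, zero at the start; "ft_torque": the same for the moment, N m; "width": opening from 0.0 (shut) to 1.0 (fully open); "gripper_force": force on a finger pad.
Only numpy, scipy, OpenCV 4.12 (cv2) and the standard library are available. Lean on these libraries where they do the work, as an engineer would, in place of code of your own. Each camera call takes 0.05 s, during which the arm holds its last target. There are 200 camera calls.

## Task

Put the round bearing and the rectangular guide block fully down into their matching pockets in the scroll saw's drive housing and let go of them. Then pick up the cover plate by its rib and hold it level and still about 15 mm above the four threaded bosses, not touching them, with every hole centred over its thread so that I can start the screws; the program finishes while still holding it there. Leave the two paint jars and the screwdriver where they are.

Things in the scene. Friction and masses are not known exactly. Their poses are not given: they have to be found in the camera images.
- housing: Grey cast housing, bolted down. Base slab 114 x 164 x 20 mm (x, y, z) with two pockets 12 mm deep with 2 mm chamfers in its deck (deck 20 mm above the table), and at the corners four 18 mm round bosses, at x = +-44, y = +-68 mm, whose flat tops are 40 mm above the table, each with a 4 mm threaded hole. Origin: centre of the underside, on the table; z up; y is the long side.
- round_seat (a point): Centre of the floor (8 mm above the table) of the round pocket, 47 mm in diameter, 12 mm deep, at x 0, y -32 mm of the housing. Axes as the housing's.
- rect_seat (a point): Centre of the floor (8 mm above the table) of the rectangular pocket, 35 mm along the housing's x by 49 mm along its y, 12 mm deep, at x 0, y +32 mm of the housing. Axes as the housing's.
- boss_plane (a point): Point at the middle of the housing, level with the tops of the four bosses (40 mm above the table). Axes as the housing's.
- thread_a (a point): Mouth of the threaded hole in the boss at x +44, y +68 mm of the housing, on the boss's top.
- thread_b (a point): Mouth of the threaded hole in the boss across the diagonal, x -44, y -68 mm of the housing.
- cover: Aluminium cover plate lying flat on the table, 114 x 164 x 5 mm (x, y, z), about 0.35 kg, with four 12 mm holes at x = +-44, y = +-68 mm and a solid upright grip rib in the middle: 14 mm thick along x, 70 mm long along y, its top 37 mm above the underside. Origin: centre of the underside; z up. It looks the same turned half round, and either way round is right.
- hole_a (a point): Underside centre of the cover's hole at x +44, y +68 mm of the cover.
- hole_b (a point): Underside centre of the cover's hole across the diagonal, x -44, y -68 mm of the cover.
- bearing: Bright steel bearing, a plain ring standing flat on the table: 42 mm outside diameter, 18 mm bore, 28 mm high, about 0.15 kg. Origin: centre of the underside; z is its axis. When seated 16 mm of it stand above the deck.
- block: Dark steel rectangular guide block standing on the table: 30 mm along x, 44 mm along y, 28 mm high, about 0.2 kg. Origin: centre of the underside; z up. Fits its pocket with its 44 mm side along the housing's y, either way round. When seated 16 mm of it stand above the deck.
- jar: Bystander: closed white paint jar, 64 mm in diameter, 85 mm high, to the left (+y). Origin: centre of the underside.
- jar2: Bystander: closed white paint jar with a paper label, 60 mm in diameter, 80 mm high, to the right (-y). Origin: centre of the underside.
- screwdriver: Bystander: screwdriver lying on the table to the right (-y), along its x.

How it is judged:
By the outcome, as a careful person would: the job done as asked, in the order asked, and still so for the second after the job is handed in, while the arm keeps its last pose, push and grip.
It also fails if it takes over 62 s, if anything falls off the work surface, if the arm or the gripper's body presses on something with over 40 N, if the wrist force passes 120 N, or if a joint passes its speed limit or range.

## Working session

There is one attempt and no reset: what is moved stays moved. The work goes in short steps, Python scripts to look and compute and a shell command to move; the robot and the scene stay as the last step left them, time stands still between calls to the robot, and variables do not carry over. Pictures are saved under pics/ and viewed, at most 10 in all, crops included, and the job is handed in when it is done.

```bash
ls; mkdir -p pics; python3 - <<'E'
from cell import arm
import cv2,numpy as np
print(arm.observe())
for n in("side","top"):
    d=arm.get_image(n); cv2.imwrite(f"pics/{n}0.png",d["image"]); np.save(f"pics/{n}0.npy",d,allow_pickle=True)
    print(n,d["fx"],d["fy"],d["cx"],d["cy"],d["distortion"]);print(np.round(d["cam_to_world"],4))
E
```

```text
cell.py
nudge.py
pics
  3 cell.py
  5 nudge.py
  8 total
{'clock': 0.0, 'joints': array([ 1.07540235,  0.43521325,  0.02497497,  1.57407131, -0.01157703,
        1.13398078, -0.07510265]), 'dq': array([-5.93404362e-04,  4.28323943e-04,  2.12338618e-03, -5.65215384e-04,
        7.92006342e-04,  1.26965542e-03,  4.18329678e-05]), 'joint_efforts': array([ 8.73720473e-04, -6.67830205e+01,  9.85529758e-01, -3.14469194e+01,
       -6.05122838e-02,  4.29639663e-02,  1.71322035e-04]), 'position': array([ 0.23898424, -0.57697293,  0.22596101]), 'ee_rot': array([-3.07978726e+00, -6.12656817e-01,  7.12943168e-04]), 'force': array([-0.54723797,  0.23415294, -0.00625803]), 'ft_torque': array([ 0.01792454,  0.00136672, -0.0197378 ]), 'gripper_force': 0.0, 'width': 0.9974918774663835}
side 589.7480131774277 589.7480131774277 316.8950555753729 237.22924666918243 [-0.1991865  0.         0.         0.         0.       ]
[[-0.9994 -0.031   0.0139  0.5131]
 [-0.0289  0.5594 -0.8284  1.0814]
 [ 0.0179 -0.8283 -0.5599  0.762 ]
 [ 0.      0.      0.      1.    ]]
top 526.2190305628569 526.2190305628569 327.0089597968674 241.25276037151227 [-0.01644086  0.          0.          0.          0.        ]
[[ 0.115  -0.9715  0.2072  0.3129]
 [-0.9934 -0.1127  0.0227 -0.0119]
 [ 0.0013 -0.2085 -0.978   1.1026]
 [ 0.      0.      0.      1.    ]]
```
View pics/top0.png

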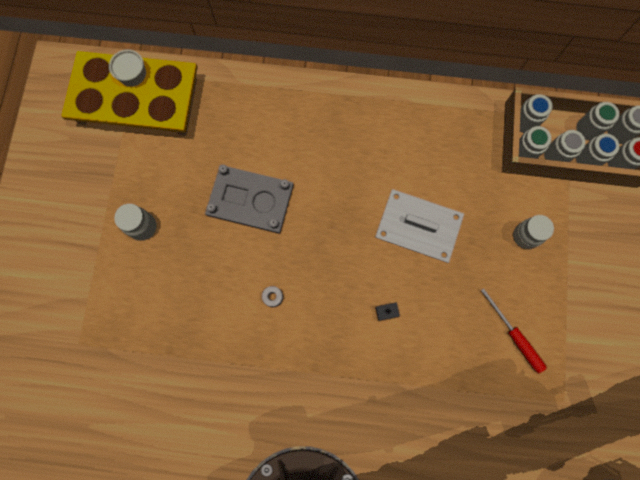

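View pics/side0.png

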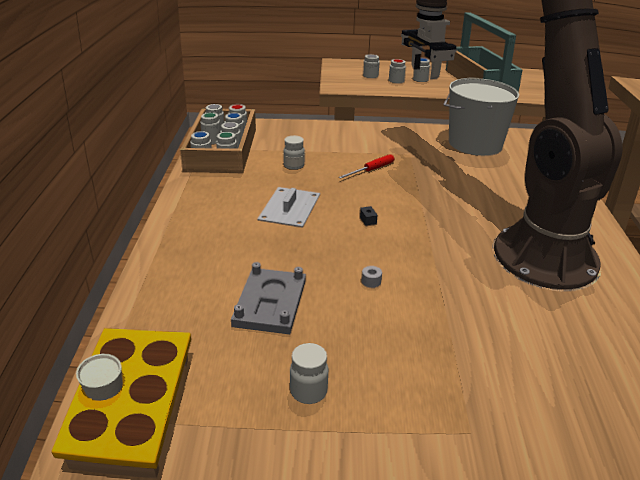

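The top view shows the housing at (250,198), the cover at (420,225), the bearing at (272,296), the block at (387,312), the jars at (130,218) and (533,232), and the screwdriver at (515,335). The side view shows the housing at (270,297), the cover at (290,207), the bearing at (372,276) and the block at (369,215).

```bash
cat > h.py <<'E'
import cv2,numpy as np
def load(n): return np.load(f"pics/{n}.npy",allow_pickle=True).item()
def K(d): return np.array([[d["fx"],0,d["cx"]],[0,d["fy"],d["cy"]],[0,0,1.]]),np.array(d["distortion"],float)
def ray(d,uv):
    k,D=K(d); p=cv2.undistortPoints(np.array(uv,float).reshape(-1,1,2),k,D)[:,0]
    T=np.array(d["cam_to_world"]); v=np.c_[p,np.ones(len(p))]@T[:3,:3].T
    return T[:3,3],v/np.linalg.norm(v,axis=1)[:,None]
def plane(d,uv,z):
    o,v=ray(d,uv); return o+v*((z-o[2])/v[:,2])[:,None]
def tri(d1,u1,d2,u2):
    o1,v1=ray(d1,u1);o2,v2=ray(d2,u2);P=[];G=[]
    for a,b in zip(v1,v2):
        s=np.linalg.lstsq(np.c_[a,-b],o2-o1,rcond=None)[0]
        p,q=o1+a*s[0],o2+b*s[1];P.append((p+q)/2);G.append(np.linalg.norm(p-q))
    return np.array(P),np.array(G)
def proj(d,P):
    k,D=K(d);T=np.linalg.inv(np.array(d["cam_to_world"]))
    return cv2.projectPoints(np.array(P,float).reshape(-1,1,3),cv2.Rodrigues(T[:3,:3])[0],T[:3,3],k,D)[0][:,0]
E
python3 - <<'E'
from h import *
t,s=load("top0")["image"],load("side0")["image"]
def c(im,x,y,w,h,W,H): return cv2.resize(im[y:y+h,x:x+w],(W,H),interpolation=cv2.INTER_CUBIC)
m=np.vstack([np.hstack([c(t,200,160,100,75,400,300),c(t,370,180,100,75,400,300)]),
 np.hstack([c(s,222,255,100,75,400,300),c(s,245,180,100,75,400,300)])])
cv2.imwrite("pics/m0.png",m)
E
```

View pics/m0.png

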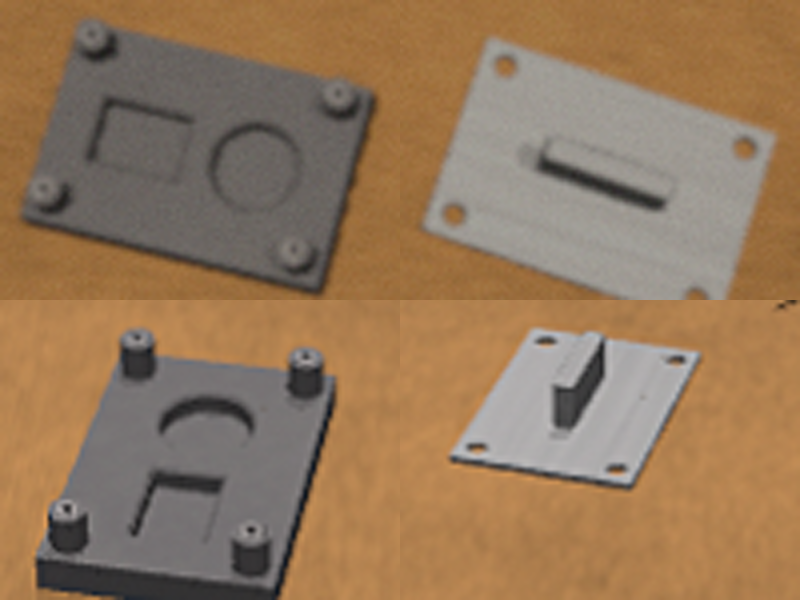

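The bosses' thread mouths in the crops (4x) are at top (95,38), (340,96), (296,253), (47,191) and side (67,210), (137,40), (306,58), (250,229). The cover's holes and rib are clear, and its fourth hole is cut off by the crop. Next I measure these and crop the bearing and block.

```bash
python3 - <<'E'
from h import *
T,S=load("top0"),load("side0")
t,s=T["image"],S["image"]
f=lambda L,x,y,k=4:(np.array(L,float)+.5)/k-.5+[x,y]
bt=f([(95,38),(340,96),(296,253),(47,191)],200,160); bs=f([(67,210),(137,40),(306,58),(250,229)],222,255)
P,G=tri(T,bt,S,bs); print("boss",P.round(4),G.round(4))
print("mean",P.mean(0),[np.linalg.norm(P[i]-P[i-1]).round(4) for i in range(4)])
ct=f([(505-400,66),(745-400,148),(453-400,213)],370,180); cs=f([(477-400,447-300),(544-400,341-300),(616-400,467-300)],245,180)
P,G=tri(T,ct,S,cs); print("cover",P.round(4),G.round(4), (P[1]+P[2])/2)
def c(im,x,y,w,h,W,H): return cv2.resize(im[y:y+h,x:x+w],(W,H),interpolation=cv2.INTER_CUBIC)
m=np.vstack([np.hstack([c(t,252,282,40,30,400,300),c(t,367,297,40,30,400,300)]),
 np.hstack([c(s,352,262,40,30,400,300),c(s,349,201,40,30,400,300)])])
cv2.imwrite("pics/m1.png",m)
E
```

```text
boss [[0.6704 0.2507 0.0369]
 [0.6529 0.1164 0.0371]
 [0.5653 0.1278 0.0377]
 [0.5835 0.2618 0.0392]] [0.0016 0.0009 0.0012 0.002 ]
mean [0.6180157  0.18918389 0.03771596] [np.float64(0.0877), np.float64(0.1354), np.float64(0.0884), np.float64(0.1353)]
cover [[ 0.6628 -0.1238  0.0035]
 [ 0.6325 -0.2569  0.0028]
 [ 0.5774 -0.1031  0.0053]] [0.     0.0008 0.    ] [ 0.60497638 -0.17998905  0.00404738]
```

View pics/m1.png

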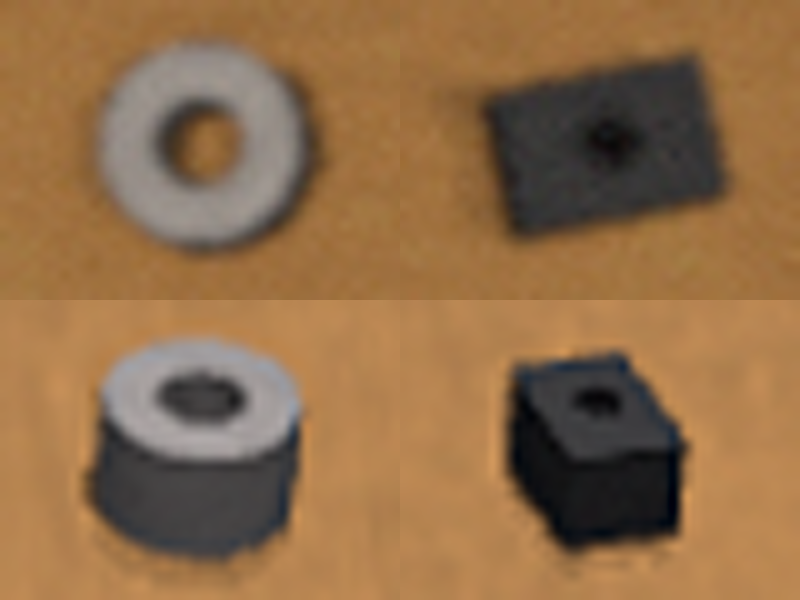

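The bearing's top face is centred at crop (200,145) in the top view and (200,100) in the side view (10x). The block's top corners are at (88,98), (295,57), (325,190), (120,235) in the top view, and its quad and hole in the side view are near (198,103).

```bash
cat > go.py <<'E'
import sys,numpy as np
from scipy.spatial.transform import Rotation as R
from cell import arm
# target x y z and desired direction (deg, mod 180) of tool y
def go(x,y,z,a=None):
    o=arm.observe();r=R.from_rotvec(o["ee_rot"]).as_matrix()
    d=r.T@(np.array([x,y,z])-o["position"]);ya=np.arctan2(r[1,1],r[0,1])
    print("t",round(o["clock"],2),"pos",o["position"].round(4),"tilt",np.degrees(np.arccos(-r[2,2])).round(2),"yaw_y deg",np.degrees(ya).round(2),"q7",o["joints"][6].round(3))
    print("delta tool axes (before turn)",d.round(4))
    if a is not None:
        w=(ya-np.radians(a)+np.pi/2)%np.pi-np.pi/2   # tool z down: positive turn lowers world yaw
        print("turn",w.round(4)); c,s=np.cos(w),np.sin(w)
        print("delta after turn",(c*d[0]+s*d[1]).round(4),(-s*d[0]+c*d[1]).round(4),d[2].round(4))
if __name__=="__main__": go(*map(float,sys.argv[1:]))
E
python3 - <<'E'
from h import *
T,S=load("top0"),load("side0")
f=lambda L,x,y,k=10:(np.array(L,float)+.5)/k-.5+[x,y]
print("bearing",tri(T,f([(200,145)],252,282),S,f([(200,100)],352,262)))
print("block hole",tri(T,f([(211,142)],367,297),S,f([(198,101)],349,201)))
# top-view corners: ul, ur, lr, ll ; side: far-left=(115,65) etc
bt=f([(88,98),(295,57),(325,190),(120,235)],367,297)
P=plane(T,bt,.028);print("block top view",P.round(4),P.mean(0))
e=[P[i]-P[i-1] for i in range(4)];print([np.linalg.norm(v).round(4) for v in e],[np.degrees(np.arctan2(v[1],v[0])).round(1) for v in e])
bs=f([(115,65),(220,55),(280,145),(170,160)],349,201);P=plane(S,bs,.028);print("side",P.round(4),P.mean(0));e=[P[i]-P[i-1] for i in range(4)];print([np.linalg.norm(v).round(4) for v in e],[np.degrees(np.arctan2(v[1],v[0])).round(1) for v in e])
g=lambda L,x,y:f(L,x,y,4)
rt=g([(145,138),(272,178),(262,208),(140,170)],370,180)  # rough rib top
print("bosses on plane .04 top",plane(T,g([(95,38),(340,96),(296,253),(47,191)],200,160),.04).mean(0),"side",plane(S,g([(67,210),(137,40),(306,58),(250,229)],222,255),.04).mean(0))
b=plane(T,g([(95,38),(340,96),(296,253),(47,191)],200,160),.04)
print("housing +y yaw",[np.degrees(np.arctan2(*(b[i]-b[j])[[1,0]])).round(2) for i,j in((0,1),(3,2))],"x",[np.degrees(np.arctan2(*(b[i]-b[j])[[1,0]])).round(2) for i,j in((0,3),(1,2))])
c=plane(T,g([(105,66),(345,148),(53,213)],370,180),.005);print("cover",c.round(4),(c[1]+c[2])/2,np.degrees(np.arctan2(*(c[0]-c[1])[[1,0]])),np.degrees(np.arctan2(*(c[0]-c[2])[[1,0]])))
E
python3 go.py 0.4 -.13 .15
```

```text
bearing (array([[0.41460582, 0.1125802 , 0.02584091]]), array([0.00114007]))
block hole (array([[ 0.41148564, -0.12607952,  0.02724792]]), array([8.38502386e-05]))
block top view [[ 0.4174 -0.1003  0.028 ]
 [ 0.4305 -0.1414  0.028 ]
 [ 0.4044 -0.1499  0.028 ]
 [ 0.3906 -0.1094  0.028 ]] [ 0.41071707 -0.12524959  0.028     ]
[np.float64(0.0283), np.float64(0.0432), np.float64(0.0275), np.float64(0.0428)] [np.float64(18.8), np.float64(-72.3), np.float64(-162.1), np.float64(108.8)]
side [[ 0.431  -0.1403  0.028 ]
 [ 0.4053 -0.1466  0.028 ]
 [ 0.393  -0.106   0.028 ]
 [ 0.4194 -0.0977  0.028 ]] [ 0.41219566 -0.12268745  0.028     ]
[np.float64(0.0441), np.float64(0.0265), np.float64(0.0424), np.float64(0.0277)] [np.float64(-74.8), np.float64(-166.3), np.float64(106.9), np.float64(17.4)]
bosses on plane .04 top [0.61659776 0.18880972 0.04      ] side [0.61835631 0.19174853 0.04      ]
housing +y yaw [np.float64(82.73), np.float64(82.3)] x [np.float64(-7.78), np.float64(-7.47)]
cover [[ 0.6624 -0.1236  0.005 ]
 [ 0.6315 -0.2563  0.005 ]
 [ 0.5775 -0.1031  0.005 ]] [ 0.60448904 -0.17972555  0.005     ] 76.89999513846266 -13.561569486686794
t 0.1 pos [ 0.239  -0.577   0.2261] tilt 0.08 yaw_y deg -67.5 q7 -0.075
delta tool axes (before turn) [ 0.3198 -0.3513  0.0765]
```

```bash
python3 go.py 0.4148 .1120 .15 -7.6
```

```text
t 0.1 pos [ 0.239  -0.577   0.2261] tilt 0.08 yaw_y deg -67.5 q7 -0.075
delta tool axes (before turn) [ 0.4261 -0.5692  0.0768]
turn -1.0454
delta after turn 0.7061 0.0832 0.0768
```

The rows are not in the units I measure in: shifts go in shares of 50 mm and turns go in units of 0.2 rad. I convert before sending: -0.032 m is -0.64, 0.024 m is 0.48.

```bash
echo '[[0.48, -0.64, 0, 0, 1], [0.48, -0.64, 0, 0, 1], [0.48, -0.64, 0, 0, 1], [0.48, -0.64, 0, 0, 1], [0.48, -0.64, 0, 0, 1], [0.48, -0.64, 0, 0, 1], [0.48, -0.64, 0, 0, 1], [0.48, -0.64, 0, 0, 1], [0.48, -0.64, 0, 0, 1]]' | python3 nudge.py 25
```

```text
refused: ROWS must be one flat list, 5 numbers to a row, no inner brackets. Nothing was moved.
```

The error is about the shape of the input: one flat list, 5 numbers to a row, no inner brackets. Fixing that and sending the same move.

```bash
echo '[0.48, -0.64, 0, 0, 1, 0.48, -0.64, 0, 0, 1, 0.48, -0.64, 0, 0, 1, 0.48, -0.64, 0, 0, 1, 0.48, -0.64, 0, 0, 1, 0.48, -0.64, 0, 0, 1, 0.48, -0.64, 0, 0, 1, 0.48, -0.64, 0, 0, 1, 0.48, -0.64, 0, 0, 1]' | python3 nudge.py 25
echo '[0.48, -0.64, 0, 0, 1, 0.48, -0.64, 0, 0, 1, 0.48, -0.64, 0, 0, 1, 0.48, -0.64, 0, 0, 1, 0.48, -0.64, 0, 0, 1, 0.48, -0.64, 0, 0, 1, 0.48, -0.64, 0, 0, 1, 0.48, -0.64, 0, 0, 1, 0, 0, 0, 0, 1]' | python3 nudge.py
echo '[0, 0, 0, -0.655, 1, 0, 0, 0, -0.655, 1, 0, 0, 0, -0.655, 1, 0, 0, 0, -0.655, 1, 0, 0, 0, -0.655, 1, 0, 0, 0, -0.655, 1, 0, 0, 0, -0.655, 1, 0, 0, 0, -0.655, 1, 0, 0, 0, 0, 1]' | python3 nudge.py
python3 go.py 0.4148 .1120 .15 -7.6
```

```text
clock: 1.0
position: [0.3285, -0.227, 0.2266]
ee_rot: [3.081, 0.613, -0.0]
force: [1.3, 0.8, -0.8]
width: 1.003
gripper_force: 0.0
clock: 1.9
position: [0.4086, 0.0865, 0.227]
ee_rot: [-3.077, -0.623, -0.002]
force: [0.2, -0.2, -0.3]
width: 0.999
gripper_force: 0.0
clock: 2.8
position: [0.4076, 0.0806, 0.2265]
ee_rot: [-2.359, -2.074, 0.001]
force: [0.1, -0.8, -0.4]
width: 0.996
gripper_force: 0.0
t 2.8 pos [0.4076 0.0806 0.2265] tilt 0.04 yaw_y deg -7.36 q7 -0.568
delta tool axes (before turn) [0.032  0.0031 0.0765]
turn 0.0042
delta after turn 0.0321 0.003 0.0765
```

```bash
echo '[0.32, 0.03, 0.76, 0, 1, 0.32, 0.03, 0.76, 0, 1, 0, 0, 0.5, 0, 1, 0, 0, 0.5, 0, 1, 0, 0, 0, 0, 1]' | python3 nudge.py
python3 - <<'E'
from h import *
from cell import arm
o=[]
for n in("top","side"):
    d=arm.get_image(n);p=proj(d,[[.4148,.112,.028],[*arm.observe()["position"]]]);print(n,p.round(1))
    x,y=p[0].astype(int)-[50,45]; o.append(cv2.resize(d["image"][y:y+90,x:x+100],(400,360),interpolation=cv2.INTER_CUBIC));print(x,y)
cv2.imwrite("pics/m2.png",np.hstack(o))
E
python3 go.py 0.4148 .1120 .014 -7.6
```

```text
clock: 3.3
position: [0.413, 0.1116, 0.0983]
ee_rot: [-2.363, -2.067, 0.008]
force: [0.8, -0.2, 0.2]
width: 0.996
gripper_force: 0.0
top [[271.8 295.6]
 [267.9 292. ]]
221 250
side [[371.8 270.6]
 [374.3 241.6]]
321 225
t 3.4 pos [0.4149 0.1125 0.101 ] tilt 0.06 yaw_y deg -7.57 q7 -0.844
delta tool axes (before turn) [-0.0005  0.0001  0.087 ]
turn 0.0004
delta after turn -0.0005 0.0001 0.087
```

View pics/m2.png

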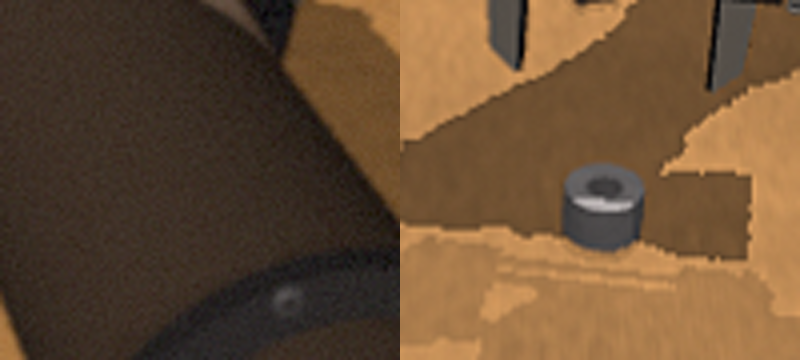

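The arm hides the bearing in the top view. In the side view the open fingertips, at (350,242) and (400,247), straddle the bearing at (371,271), as the projection predicts. Descending.

```bash
echo '[0, 0, 0.6, 0, 1, 0, 0, 0.6, 0, 1, 0, 0, 0.54, 0, 1, 0, 0, 0, 0, 1, 0, 0, 0, 0, 0.3, 0, 0, 0, 0, 0.3, 0, 0, 0, 0, 0.3, 0, 0, 0, 0, 0.3, 0, 0, 0, 0, 0.3]' | python3 nudge.py 25
echo '[0, 0, 0, 0, 0.3, 0, 0, 0, 0, 0.3, 0, 0, 0, 0, 0.3]' | python3 nudge.py; python3 go.py .4148 .112 .014 -7.6
```

```text
clock: 4.3
position: [0.4155, 0.1126, 0.0143]
ee_rot: [2.361, 2.071, 0.001]
force: [0.3, -0.0, -0.4]
width: 0.613
gripper_force: 0.0
clock: 4.6
position: [0.415, 0.1126, 0.0138]
ee_rot: [2.361, 2.072, -0.0]
force: [-1.2, -0.5, 4.5]
width: 0.443
gripper_force: 25.0
t 4.6 pos [0.415  0.1126 0.0138] tilt 0.02 yaw_y deg -7.45 q7 -1.007
delta tool axes (before turn) [-0.0006 -0.0001 -0.0002]
turn 0.0026
delta after turn -0.0006 -0.0001 -0.0002
```

In the tool's units: -0.04 m is -0.8, -0.03 m is -0.6.

```bash
echo '[0, 0, -0.4, 0, 0.3, 0, 0, -0.8, 0, 0.3, 0, 0, -0.6, 0, 0.3, 0, 0, 0, 0, 0.3]' | python3 nudge.py; python3 go.py .6138 .1575 .085 -7.6
```

```text
clock: 5.0
position: [0.4171, 0.1135, 0.1067]
ee_rot: [2.359, 2.07, 0.008]
force: [0.5, -0.1, -2.4]
width: 0.444
gripper_force: 25.0
t 5.0 pos [0.4171 0.1135 0.1067] tilt 0.32 yaw_y deg -7.47 q7 -0.842
delta tool axes (before turn) [0.0691 0.1892 0.0228]
turn 0.0023
delta after turn 0.0696 0.1891 0.0228
```

```bash
echo '[0.28, 0.76, 0, 0, 0.3, 0.28, 0.76, 0, 0, 0.3, 0.28, 0.76, 0, 0, 0.3, 0.28, 0.76, 0, 0, 0.3, 0.28, 0.76, 0.2, 0, 0.3, 0, 0, 0.24, 0, 0.3, 0, 0, 0, 0, 0.3, 0, 0, 0, 0, 0.3]' | python3 nudge.py
python3 - <<'E'
from h import *
from cell import arm
o=[]
for n in("top","side"):
    d=arm.get_image(n);p=proj(d,[[.6138,.1575,.06]])
    x,y=p[0].astype(int)-[50,45]; o.append(cv2.resize(d["image"][y:y+90,x:x+100],(400,360),interpolation=cv2.INTER_CUBIC));print(x,y)
    np.save(f"pics/{n}3.npy",d,allow_pickle=True)
cv2.imwrite("pics/m3.png",np.hstack(o))
E
python3 go.py .6138 .1575 .04 -7.6
```

```text
clock: 5.8
position: [0.6108, 0.1571, 0.0804]
ee_rot: [-2.359, -2.072, 0.005]
force: [0.7, -0.2, -1.3]
width: 0.441
gripper_force: 25.0
211 150
222 223
t 5.9 pos [0.6116 0.1573 0.0819] tilt 0.04 yaw_y deg -7.42 q7 -0.809
delta tool axes (before turn) [0.0005 0.0021 0.0419]
turn 0.0031
delta after turn 0.0005 0.0021 0.0419
```

View pics/m3.png

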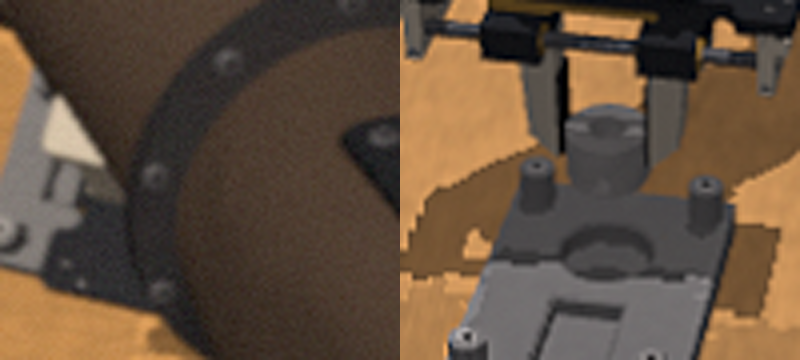

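The bearing hangs between the pads at side (273,254) over the round pocket at (274,286). The arm blocks the top view. I'll check the columns against the projection.

```bash
python3 - <<'E'
from h import *
d=load("side3");x,y=222,223
p=proj(d,[[.6116,.1573,.096],[.6116,.1573,.068],[.6138,.1575,.02],[.6222,.2209,.02]]);print(((p-[x,y]+.5)*4-.5).round(1))
E
```

```text
[[208.2 123.9]
 [209.6 170.3]
 [207.5 246.9]
 [178.5 328.5]]
```

```bash
echo '[0.02, 0.034, 0.4, 0, 0.3, 0, 0, 0.4, 0, 0.3, 0, 0, 0.16, 0, 0.3, 0, 0, 0, 0, 0.3, 0, 0, 0, 0, 0.3]' | python3 nudge.py; echo '[0, 0, 0.08, 0, 0.3, 0, 0, 0.08, 0, 0.3, 0, 0, 0.04, 0, 0.3, 0, 0, 0, 0, 0.3, 0, 0, 0, 0, 0.3]' | python3 nudge.py; python3 go.py .6133 .158 .022 -7.6
```

```text
clock: 6.4
position: [0.6146, 0.1584, 0.0347]
ee_rot: [2.361, 2.072, 0.001]
force: [0.6, 0.1, -0.5]
width: 0.444
gripper_force: 25.0
clock: 6.9
position: [0.6144, 0.1582, 0.0237]
ee_rot: [-2.361, -2.072, 0.0]
force: [-0.4, -0.3, -2.0]
width: 0.441
gripper_force: 25.0
t 6.9 pos [0.6144 0.1582 0.0237] tilt 0.01 yaw_y deg -7.45 q7 -0.848
delta tool axes (before turn) [-0.0003 -0.001   0.0017]
turn 0.0025
delta after turn -0.0003 -0.001 0.0017
```

```bash
echo '[0, 0, 0.03, 0, 0.3, 0, 0, 0, 0, 0.3, 0, 0, 0, 0, 0.65, 0, 0, 0, 0, 0.65, 0, 0, 0, 0, 0.65, 0, 0, 0, 0, 0.65, 0, 0, -0.4, 0, 0.65, 0, 0, -0.8, 0, 0.65, 0, 0, -0.8, 0, 0.65, 0, 0, 0, 0, 0.65]' | python3 nudge.py; python3 go.py .4117 -.1255 .11 17.5
```

```text
clock: 7.9
position: [0.6174, 0.16, 0.1281]
ee_rot: [2.359, 2.07, 0.013]
force: [0.8, 0.3, 0.1]
width: 0.651
gripper_force: 0.0
t 7.9 pos [0.6174 0.16   0.1281] tilt 0.53 yaw_y deg -7.45 q7 -0.782
delta tool axes (before turn) [-0.3099 -0.1671  0.0155]
turn -0.4355
delta after turn -0.2105 -0.2822 0.0155
```

In the tool's units: -0.0387 m is -0.774, -0.0209 m is -0.418.

```bash
echo '[-0.774, -0.418, 0, 0, 0.9, -0.774, -0.418, 0, 0, 0.9, -0.774, -0.418, 0, 0, 0.9, -0.774, -0.418, 0, 0, 0.9, -0.774, -0.418, 0, 0, 0.9, -0.774, -0.418, 0, 0, 0.9, -0.774, -0.418, 0, 0, 0.9, -0.774, -0.418, 0, 0, 0.9, 0, 0, 0, 0, 0.9]' | python3 nudge.py;echo '[0, 0, 0, -0.725, 0.9, 0, 0, 0, -0.725, 0.9, 0, 0, 0, -0.725, 0.9, 0, 0, 0, 0, 0.9, 0, 0, 0, 0, 0.9]' | python3 nudge.py; python3 go.py .4117 -.1255 .014 17.5
```

```text
clock: 8.8
position: [0.4041, -0.1323, 0.1216]
ee_rot: [-2.369, -2.063, 0.007]
force: [-0.4, 0.3, -0.3]
width: 0.899
gripper_force: 0.0
clock: 9.3
position: [0.4086, -0.1269, 0.1222]
ee_rot: [-1.864, -2.529, -0.0]
force: [-0.2, -0.4, 0.0]
width: 0.902
gripper_force: 0.0
t 9.3 pos [ 0.4086 -0.1269  0.1222] tilt 0.02 yaw_y deg 17.23 q7 0.152
delta tool axes (before turn) [0.0004 0.0034 0.1082]
turn -0.0047
delta after turn 0.0004 0.0034 0.1082
```

In the tool's units: 0.04 m is 0.8, 0.028 m is 0.56, -0.005 rad is -0.025.

```bash
echo '[0, 0.068, 0.8, -0.025, 0.9, 0, 0, 0.8, 0, 0.9, 0, 0, 0.56, 0, 0.9, 0, 0, 0, 0, 0.9, 0, 0, 0, 0, 0.15, 0, 0, 0, 0, 0.15, 0, 0, 0, 0, 0.15, 0, 0, 0, 0, 0.15, 0, 0, 0, 0, 0.15, 0, 0, 0, 0, 0.15]' | python3 nudge.py 25
echo '[0, 0, 0, 0, 0.15, 0, 0, 0, 0, 0.15, 0, 0, 0, 0, 0.15, 0, 0, 0, 0, 0.15]' | python3 nudge.py; python3 go.py .4117 -.1255 .014 17.5
```

```text
clock: 10.3
position: [0.4118, -0.1263, 0.0146]
ee_rot: [1.852, 2.537, 0.0]
force: [0.5, 0.5, -0.4]
width: 0.424
gripper_force: 0.0
clock: 10.7
position: [0.4117, -0.1262, 0.0143]
ee_rot: [1.852, 2.538, -0.0]
force: [-1.0, -0.1, 5.1]
width: 0.324
gripper_force: 25.0
t 10.7 pos [ 0.4117 -0.1262  0.0143] tilt 0.02 yaw_y deg 17.75 q7 -0.059
delta tool axes (before turn) [0.0007 0.0003 0.0003]
turn 0.0044
delta after turn 0.0007 0.0003 0.0003
```

In the tool's units: -0.04 m is -0.8, -0.02 m is -0.4, 0.145 rad is 0.725.

```bash
echo '[0, 0, -0.4, 0, 0.15, 0, 0, -0.8, 0, 0.15, 0, 0, -0.8, 0, 0.15, 0, 0, 0, 0.725, 0.15, 0, 0, 0, 0.725, 0.15, 0, 0, 0, 0.725, 0.15, 0, 0, 0, 0, 0.15]' | python3 nudge.py;python3 go.py .6222 .2212 .09 -7.6
```

```text
clock: 11.4
position: [0.4114, -0.126, 0.1141]
ee_rot: [-2.358, -2.076, 0.001]
force: [-0.5, -0.1, -1.5]
width: 0.326
gripper_force: 25.0
t 11.4 pos [ 0.4114 -0.126   0.1141] tilt 0.02 yaw_y deg -7.3 q7 -0.246
delta tool axes (before turn) [0.3712 0.165  0.024 ]
turn 0.0053
delta after turn 0.372 0.163 0.024
```

```bash
echo '[0, 0, 0, 0.025, 0.15, 0.826, 0.362, 0, 0, 0.15, 0.826, 0.362, 0, 0, 0.15, 0.826, 0.362, 0, 0, 0.15, 0.826, 0.362, 0, 0, 0.15, 0.826, 0.362, 0, 0, 0.15, 0.826, 0.362, 0, 0, 0.15, 0.826, 0.362, 0, 0, 0.15, 0.826, 0.362, 0, 0, 0.15, 0.826, 0.362, 0, 0, 0.15]' | python3 nudge.py; echo '[0, 0, 0, 0, 0.15, 0, 0, 0.24, 0, 0.15, 0, 0, 0.24, 0, 0.15, 0, 0, 0, 0, 0.15]' | python3 nudge.py;
python3 - <<'E'
from h import *
from cell import arm
from scipy.spatial.transform import Rotation as R
d=arm.get_image("side");o=arm.observe();r=R.from_rotvec(o["ee_rot"]).as_matrix();p0=o["position"];x,y=205,225
cv2.imwrite("pics/m4.png",cv2.resize(d["image"][y:y+90,x:x+120],(800,600),interpolation=cv2.INTER_CUBIC))
k=800/120
B=[p0+r@[sx*.022,sy*.015,0]+[0,0,.014-.028*b] for b in(0,1) for sx,sy in((-1,-1),(-1,1),(1,1),(1,-1))]
c=np.array([.6222,.2209,.02]);a=np.radians(-7.6);ex=np.array([np.cos(a),np.sin(a),0]);ey=np.array([-np.sin(a),np.cos(a),0])
Q=[c+sx*.0195*ex+sy*.0265*ey for sx,sy in((-1,-1),(-1,1),(1,1),(1,-1))]
print(((proj(d,B)-[x,y]+.5)*k-.5).round());print(((proj(d,Q)-[x,y]+.5)*k-.5).round())
E
python3 go.py .6222 .2212 .034 -7.6
```

```text
clock: 12.4
position: [0.622, 0.2227, 0.1135]
ee_rot: [-2.357, -2.076, 0.002]
force: [0.3, -0.9, -2.2]
width: 0.324
gripper_force: 25.0
clock: 12.8
position: [0.6198, 0.2185, 0.0872]
ee_rot: [-2.361, -2.071, 0.008]
force: [0.1, -0.4, -1.8]
width: 0.326
gripper_force: 25.0
[[479. 263.]
 [375. 251.]
 [337. 346.]
 [444. 358.]
 [481. 341.]
 [378. 330.]
 [341. 425.]
 [447. 438.]]
[[497. 485.]
 [457. 603.]
 [323. 586.]
 [367. 469.]]
t 12.85 pos [0.6203 0.219  0.0884] tilt 0.21 yaw_y deg -7.5 q7 -0.889
delta tool axes (before turn) [0.0026 0.0017 0.0544]
turn 0.0018
delta after turn 0.0026 0.0017 0.0544
```

View pics/m4.png

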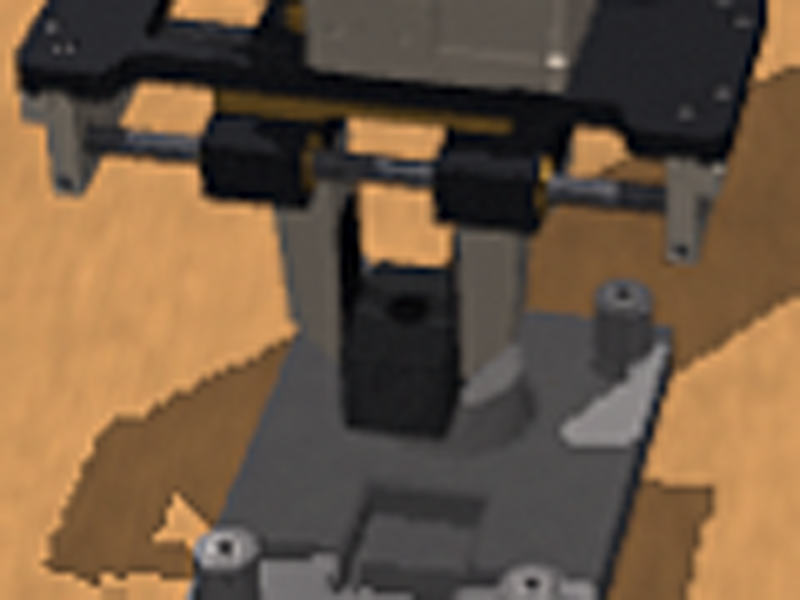

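The block hangs squarely in the pads, with front bottom corners at crop (347,425) and (446,440) against a predicted (341,425) and (447,438). The rectangular pocket's far edge is at (367..490, ~488), and the bearing behind is seated low. I make a small correction and lower it in steps.

In the tool's units: 0.0028 m is 0.056, 0.0018 m is 0.036.

```bash
echo '[0.056, 0.036, 0.5, 0, 0.15, 0, 0, 0.4, 0, 0.15, 0, 0, 0.16, 0, 0.15, 0, 0, 0, 0, 0.15, 0, 0, 0, 0, 0.15]' | python3 nudge.py; echo '[0, 0, 0.08, 0, 0.15, 0, 0, 0.08, 0, 0.15, 0, 0, 0.06, 0, 0.15, 0, 0, 0, 0, 0.15, 0, 0, 0, 0, 0.15]' | python3 nudge.py; python3 go.py .6222 .2214 .0225 -7.6
```

```text
clock: 13.35
position: [0.624, 0.2239, 0.0382]
ee_rot: [2.361, 2.072, 0.002]
force: [0.6, 0.2, -1.3]
width: 0.323
gripper_force: 25.0
clock: 13.85
position: [0.6235, 0.2239, 0.0262]
ee_rot: [-2.361, -2.072, 0.0]
force: [-0.4, 0.7, -1.9]
width: 0.324
gripper_force: 25.0
t 13.85 pos [0.6235 0.2239 0.0262] tilt 0.0 yaw_y deg -7.45 q7 -0.93
delta tool axes (before turn) [-0.0026 -0.001   0.0037]
turn 0.0026
delta after turn -0.0027 -0.001 0.0037
```

In the tool's units: 0.002 m is 0.04, 0.0017 m is 0.034.

```bash
echo '[-0.024, -0.01, 0.04, 0, 0.15, 0, 0, 0.034, 0, 0.15, 0, 0, 0, 0, 0.15, 0, 0, 0, 0, 0.15]' | python3 nudge.py; python3 go.py .6222 .2214 .0225 -7.6
```

```text
clock: 14.25
position: [0.6229, 0.2227, 0.0225]
ee_rot: [2.361, 2.072, -0.0]
force: [0.1, -0.1, -1.6]
width: 0.325
gripper_force: 25.0
t 14.25 pos [0.6229 0.2227 0.0225] tilt 0.0 yaw_y deg -7.46 q7 -0.932
delta tool axes (before turn) [-0.0014 -0.0005 -0.    ]
turn 0.0025
delta after turn -0.0014 -0.0005 -0.0
```

In the tool's units: -0.045 m is -0.9, -0.04 m is -0.8.

```bash
echo '[0, 0, 0, 0, 0.5, 0, 0, 0, 0, 0.5, 0, 0, 0, 0, 0.5, 0, 0, -0.4, 0, 0.5, 0, 0, -0.8, 0, 0.5, 0, 0, -0.9, 0, 0.5, 0, 0, 0, 0, 0.5, 0, 0, 0, 0, 0.5]' | python3 nudge.py; python3 go.py .605 -.180 .12 -13.3
```

```text
clock: 15.05
position: [0.6236, 0.2231, 0.1289]
ee_rot: [2.36, 2.071, 0.004]
force: [0.3, -0.5, -0.6]
width: 0.5
gripper_force: 0.0
t 15.05 pos [0.6236 0.2231 0.1289] tilt 0.16 yaw_y deg -7.46 q7 -0.869
delta tool axes (before turn) [-0.4022  0.0338  0.0085]
turn 0.1019
delta after turn -0.3966 0.0746 0.0085
```

In the tool's units: -0.0447 m is -0.894, 0.0038 m is 0.076, 0.102 rad is 0.51.

```bash
echo '[-0.894, 0.076, 0, 0, 0.5, -0.894, 0.076, 0, 0, 0.5, -0.894, 0.076, 0, 0, 0.5, -0.894, 0.076, 0, 0, 0.5, -0.894, 0.076, 0, 0, 0.5, -0.894, 0.076, 0, 0, 0.5, -0.894, 0.076, 0, 0, 0.5, -0.894, 0.076, 0, 0, 0.5, -0.894, 0.076, 0, 0, 0.5, 0, 0, 0, 0.51, 0.5]' | python3 nudge.py; echo '[0, 0, 0, 0, 0.5, 0, 0, 0, 0, 0.5]' | python3 nudge.py
python3 - <<'E'
from h import *
from cell import arm
for n in("top","side"): np.save(f"pics/{n}5.npy",arm.get_image(n),allow_pickle=True)
t,s=load("top5")["image"],load("side5")["image"]
def c(im,x,y,w,h,W,H): return cv2.resize(im[y:y+h,x:x+w],(W,H),interpolation=cv2.INTER_CUBIC)
m=np.vstack([np.hstack([c(t,200,160,100,75,400,300),c(load("top0")["image"],370,185,100,75,400,300)]),
 np.hstack([c(s,222,255,100,75,400,300),c(s,245,165,100,75,400,300)])])
cv2.imwrite("pics/m5.png",m)
E
python3 go.py .605 -.180 .12 -13.3
```

```text
clock: 16.05
position: [0.6019, -0.1906, 0.1249]
ee_rot: [2.474, 1.936, -0.009]
force: [0.1, -0.1, -0.5]
width: 0.5
gripper_force: 0.0
clock: 16.25
position: [0.6042, -0.1792, 0.1266]
ee_rot: [-2.458, -1.953, 0.001]
force: [1.1, 0.1, -1.2]
width: 0.499
gripper_force: 0.0
t 16.35 pos [ 0.6046 -0.1786  0.1271] tilt 0.06 yaw_y deg -13.03 q7 -0.325
delta tool axes (before turn) [-0.0013  0.0007  0.0071]
turn 0.0048
delta after turn -0.0013 0.0007 0.0071
```

View pics/m5.png

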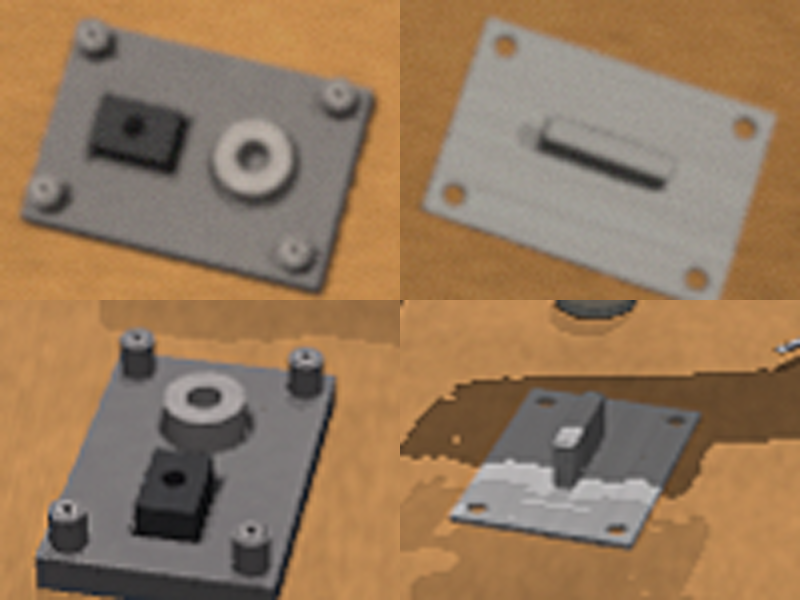

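Both parts sit down in their pockets: the bearing at top crop (253,158) and side (205,98), the block hole at top (134,126) and side (174,177). The cover holes are at top crop (505,46), (745,128), (697,279), (453,194), and the cover is undisturbed in the side view. Now the precise measurements.

```bash
cat > m.py <<'E'
from h import *
T0,T,S,S0=load("top0"),load("top5"),load("side5"),load("side0")
f=lambda L,x,y,k=4:(np.array(L,float)+.5)/k-.5+[x,y]
def refine(im,pts,mode,r):
    w=cv2.cvtColor(im,cv2.COLOR_BGR2HSV)[...,1].astype(float) if mode=="sat" else 255.-cv2.cvtColor(im,cv2.COLOR_BGR2GRAY)
    out=[]
    for p in pts:
        q=p.copy()
        for _ in range(5):
            Y,X=np.mgrid[:480,:640];m=(X-q[0])**2+(Y-q[1])**2<=r*r
            v=w[m]-np.percentile(w[m],30);v[v<0]=0
            q=np.array([(X[m]*v).sum(),(Y[m]*v).sum()])/v.sum()
        out.append(q)
    return np.array(out)
bt=refine(T["image"],b0:=f([(95,38),(340,96),(296,253),(47,191)],200,160),"d",1.8)
bs=refine(S["image"],b1:=f([(67,210),(137,40),(306,58),(250,229)],222,255),"d",1.8)
ct=refine(T0["image"],c0:=f([(105,46),(345,128),(297,279),(53,194)],370,185),"sat",4.5)
cs0=f([(477-400,447-300),(545-400,341-300),(677-400,359-300),(616-400,467-300)],245,180)
cs=cs0
if __name__=="__main__":
    print("refine shifts",(bt-b0).round(2).tolist(),(bs-b1).round(2).tolist(),(ct-c0).round(2).tolist())
    ang=lambda v:np.degrees(np.arctan2(v[1],v[0])).round(2)
    def rep(n,P): print(n,"c",P.mean(0).round(4),"y-yaw",ang(P[0]+P[3]-P[1]-P[2]),"x-yaw",ang(P[0]+P[1]-P[2]-P[3]),"lens",[np.linalg.norm(P[i]-P[i-1]).round(4) for i in range(4)])
    rep("boss tri",tri(T,bt,S,bs)[0]);rep("boss top .04",plane(T,bt,.04));rep("boss top raw",plane(T,b0,.04));rep("boss side .04",plane(S,bs,.04));rep("boss side raw",plane(S,b1,.04))
    rep("cover top .005",plane(T0,ct,.005));rep("cover top raw",plane(T0,c0,.005));rep("cover tri",tri(T0,ct,S0,cs)[0]);rep("cover side .005",plane(S0,cs,.005))
    print("bearing,block tops",tri(T,f([(253,158),(134,126)],200,160),S,f([(205,98),(174,177)],222,255)))
E
python3 m.py
```

```text
refine shifts [[-0.86, -1.17], [-0.44, -0.79], [-0.49, -1.01], [-0.82, -0.74]] [[0.0, -0.38], [-0.33, -1.11], [-0.11, -0.52], [0.25, 0.18]] [[0.01, 0.2], [-0.29, 0.21], [-0.3, 0.11], [0.14, 0.25]]
boss tri c [0.6185 0.1905 0.0401] y-yaw 82.58 x-yaw -7.49 lens [np.float64(0.088), np.float64(0.1362), np.float64(0.0881), np.float64(0.1358)]
boss top .04 c [0.6185 0.1905 0.04  ] y-yaw 82.54 x-yaw -7.56 lens [np.float64(0.0881), np.float64(0.136), np.float64(0.0878), np.float64(0.1359)]
boss top raw c [0.6166 0.1888 0.04  ] y-yaw 82.52 x-yaw -7.62 lens [np.float64(0.0871), np.float64(0.1349), np.float64(0.0882), np.float64(0.1354)]
boss side .04 c [0.6186 0.1902 0.04  ] y-yaw 82.71 x-yaw -7.35 lens [np.float64(0.0874), np.float64(0.1374), np.float64(0.0888), np.float64(0.1352)]
boss side raw c [0.6184 0.1917 0.04  ] y-yaw 82.2 x-yaw -6.25 lens [np.float64(0.0866), np.float64(0.1349), np.float64(0.0877), np.float64(0.1331)]
cover top .005 c [ 0.6037 -0.1796  0.005 ] y-yaw 76.81 x-yaw -13.24 lens [np.float64(0.0878), np.float64(0.1356), np.float64(0.0878), np.float64(0.1357)]
cover top raw c [ 0.6041 -0.1798  0.005 ] y-yaw 76.86 x-yaw -13.31 lens [np.float64(0.0878), np.float64(0.1363), np.float64(0.088), np.float64(0.1367)]
cover tri c [ 0.6042 -0.1798  0.004 ] y-yaw 76.75 x-yaw -13.31 lens [np.float64(0.0881), np.float64(0.1359), np.float64(0.0887), np.float64(0.1358)]
cover side .005 c [ 0.6043 -0.1782  0.005 ] y-yaw 76.6 x-yaw -11.92 lens [np.float64(0.0869), np.float64(0.1354), np.float64(0.0885), np.float64(0.135)]
bearing,block tops (array([[0.61445889, 0.15800008, 0.03361982],
       [0.62368378, 0.2226506 , 0.0361548 ]]), array([4.37572093e-04, 7.18956948e-05]))
```

```bash
python3 - <<'E'
from m import *
for d,n,a,b in((T,"top",b0,bt),(S,"side",b1,bs)):
    g=cv2.cvtColor(d["image"],cv2.COLOR_BGR2GRAY)
    x,y=a[0].round().astype(int);print(n,a[0].round(1),b[0].round(1),"origin",x-7,y-7);print(g[y-7:y+8,x-7:x+8])
    x,y=a[2].round().astype(int);print(n,a[2].round(1),b[2].round(1),"origin",x-7,y-7);print(g[y-7:y+8,x-7:x+8])
E
```

```text
top [223.4 169.1] [222.5 168. ] origin 216 162
[[137 138 140 139 142 144 146 144 145 147 147 144 145 141 139]
 [144 142 140 143 141 141 141 147 144 147 149 145 147 143 145]
 [145 139 138 141 138 136 136 137 140 146 142 145 145 146 146]
 [139 143 138 139 136 133 135 139 139 134 136 141 145 145 147]
 [141 139 140 136 138 137 135 145 139 133 130 134 141 141 142]
 [145 143 139 139 146 141 125 129 141 131 124 117 118 130 135]
 [145 141 138 135 148 139 111 113 136 131 114  96  97 114 124]
 [146 138 131 132 141 145 132 126 138 133 107  70  73 101 120]
 [140 127 123 119 128 140 148 137 128 121  95  56  64  98 118]
 [140 127 118 110 111 120 132 125 117  97  75  51  59 100 119]
 [140 124 118 105  89  86  94  88  77  60  47  44  63  97 120]
 [135 128 120 107  88  75  56  52  44  35  43  50  72  99 119]
 [129 130 119 113 106  87  68  59  55  56  70  81  92 105 120]
 [126 128 121 126 120 115  97  87  85  92 105 112 118 126 121]
 [127 128 124 125 124 125 120 120 114 122 125 126 124 124 125]]
top [273.6 222.9] [273.1 221.9] origin 267 216
[[127 128 130 125 126 128 126 126 121 126 126 124 128 126 12
[... 2173 characters left out ...]
3 144]
 [145 148 150 149 144 140 139 141 143 143 146 144 143 144 144]
 [145 148 147 144 135 136 128 125 135 134 137 142 142 143 144]
 [147 147 147 136 132 157 129  92 136 147 126 133 142 143 145]
 [147 149 140 130 129 154 120  75 118 144 134 126 138 145 146]
 [147 150 133 116  97 122 156 164 165 141 118 108 131 145 145]
 [144 150 137  85  77 113 109 102 111 114  91  79 129 148 145]
 [126 138 128  76  36  53  60  74  66  46  36  74 133 151 147]
 [119 121 112  70  42  51  51  51  47  47  43  75 125 142 139]
 [120 123 115  73  44  53  54  54  54  52  46  65 106 120 108]
 [120 124 107  68  46  54  56  55  55  54  46  67 110 120 105]
 [120 124  90  44  47  53  55  54  55  51  47  68 112 110  87]]
```

Threads refined and consistent in both views (z 0.040, 136 x 88 mm spacing). Housing centre is (0.6185, 0.1905) with x-yaw -7.5°; cover is (0.6037, -0.1796) with x-yaw -13.25°.

```bash
python3 go.py .6037 -.1796 .010 -13.25
```

```text
t 16.35 pos [ 0.6046 -0.1786  0.1271] tilt 0.06 yaw_y deg -13.03 q7 -0.325
delta tool axes (before turn) [-0.0013 -0.0006  0.1171]
turn 0.0039
delta after turn -0.0013 -0.0006 0.1171
```

The rows are not in the units I measure in: shifts go in shares of 50 mm and turns go in units of 0.2 rad. I convert before sending: 0.03 m is 0.6, 0.02 m is 0.4, 0.004 rad is 0.02.

```bash
echo '[0, 0, 0.6, 0.02, 0.5, 0, 0, 0.6, 0, 0.5, 0, 0, 0.4, 0, 0.5, 0, 0, 0, 0, 0.5, 0, 0, 0, 0, 0.5, 0, 0, 0, 0, 0.5]' | python3 nudge.py;python3 go.py .6037 -.1796 .010 -13.25
```

```text
clock: 16.95
position: [0.6058, -0.18, 0.049]
ee_rot: [2.465, 1.945, 0.002]
force: [0.1, -0.1, 0.2]
width: 0.5
gripper_force: 0.0
t 16.95 pos [ 0.6058 -0.18    0.049 ] tilt 0.12 yaw_y deg -13.45 q7 -0.382
delta tool axes (before turn) [-0.0001 -0.0022  0.039 ]
turn -0.0035
delta after turn -0.0001 -0.0022 0.039
```

In the tool's units: 0.02 m is 0.4, 0.015 m is 0.3, -0.003 rad is -0.015.

```bash
echo '[0, -0.04, 0.4, -0.015, 0.5, 0, 0, 0.3, 0, 0.5, 0, 0, 0.06, 0, 0.5, 0, 0, 0, 0, 0.5, 0, 0, 0, 0, 0.5]' | python3 nudge.py;python3 go.py .6037 -.1796 .010 -13.25
```

```text
clock: 17.45
position: [0.6032, -0.1801, 0.0102]
ee_rot: [2.464, 1.948, 0.001]
force: [0.2, -0.1, 1.1]
width: 0.5
gripper_force: 0.0
t 17.45 pos [ 0.6032 -0.1801  0.0102] tilt 0.05 yaw_y deg -13.35 q7 -0.407
delta tool axes (before turn) [0.0006 0.0003 0.0002]
turn -0.0018
delta after turn 0.0006 0.0003 0.0002
```

Close on the rib, then lift a little.

In the tool's units: -0.04 m is -0.8, -0.03 m is -0.6, -0.1 rad is -0.5.

```bash
echo '[0, 0, 0, 0, 0, 0, 0, 0, 0, 0, 0, 0, 0, 0, 0, 0, 0, 0, 0, 0, 0, 0, 0, 0, 0, 0, 0, 0, 0, 0, 0, 0, 0, 0, 0]' | python3 nudge.py 45; python3 go.py .6037 -.1796 .010 -13.25; echo '[0, 0, -0.2, 0, 0, 0, 0, -0.6, 0, 0, 0, 0, -0.8, 0, 0, 0, 0, -0.8, 0, 0, 0, 0, 0, 0, 0, 0, 0, 0, -0.5, 0, 0, 0, 0, 0, 0, 0, 0, 0, 0, 0]' | python3 nudge.py;python3 go.py .6185 .1905 .095 -7.5
```

```text
clock: 18.15
position: [0.6029, -0.1802, 0.0097]
ee_rot: [2.464, 1.948, 0.0]
force: [0.0, -0.1, 1.3]
width: 0.151
gripper_force: 45.0
t 18.15 pos [ 0.6029 -0.1802  0.0097] tilt 0.02 yaw_y deg -13.36 q7 -0.407
delta tool axes (before turn) [ 0.0007  0.0007 -0.0003]
turn -0.0019
delta after turn 0.0007 0.0007 -0.0003
clock: 18.95
position: [0.6019, -0.1801, 0.1287]
ee_rot: [-2.366, -2.065, 0.001]
force: [0.6, -0.7, -4.1]
width: 0.148
gripper_force: 45.0
t 18.95 pos [ 0.6019 -0.1801  0.1287] tilt 0.1 yaw_y deg -7.77 q7 -0.244
delta tool axes (before turn) [ 0.3695 -0.0336  0.0339]
turn -0.0048
delta after turn 0.3696 -0.0319 0.0339
```

In the tool's units: 0.037 m is 0.74, -0.0032 m is -0.064.

```bash
echo '[0.4, -0.034, 0, 0, 0, 0.74, -0.064, 0, 0, 0, 0.74, -0.064, 0, 0, 0, 0.74, -0.064, 0, 0, 0, 0.74, -0.064, 0, 0, 0, 0.74, -0.064, 0, 0, 0, 0.74, -0.064, 0, 0, 0, 0.74, -0.064, 0, 0, 0, 0.74, -0.064, 0, 0, 0, 0.74, -0.064, 0, 0, 0]' | python3 nudge.py; echo '[0.32, -0.04, 0, -0.02, 0, 0, 0, 0, 0, 0, 0, 0, 0, 0, 0, 0, 0, 0, 0, 0]' | python3 nudge.py; python3 go.py .6184 .1898 .085 -7.5
```

```text
clock: 19.95
position: [0.6188, 0.1751, 0.1288]
ee_rot: [-2.366, -2.066, 0.002]
force: [1.4, 0.2, -4.1]
width: 0.154
gripper_force: 45.0
clock: 20.35
position: [0.6196, 0.1878, 0.129]
ee_rot: [2.362, 2.07, -0.003]
force: [0.4, 0.0, -3.9]
width: 0.147
gripper_force: 45.0
t 20.35 pos [0.6196 0.1878 0.129 ] tilt 0.1 yaw_y deg -7.55 q7 -0.828
delta tool axes (before turn) [ 0.0019 -0.0014  0.044 ]
turn -0.0009
delta after turn 0.0019 -0.0014 0.044
```

In the tool's units: 0.02 m is 0.4, 0.0019 m is 0.038, -0.001 rad is -0.005.

```bash
echo '[0.038, -0.028, 0.4, -0.005, 0, 0, 0, 0.4, 0, 0, 0, 0, 0.4, 0, 0, 0, 0, 0, 0, 0, 0, 0, 0, 0, 0, 0, 0, 0, 0, 0, 0, 0, 0, 0, 0]' | python3 nudge.py; python3 go.py .6184 .1898 .065 -7.5
```

```text
clock: 21.05
position: [0.6191, 0.1921, 0.0708]
ee_rot: [2.359, 2.074, 0.003]
force: [-0.1, -0.5, -3.6]
width: 0.154
gripper_force: 45.0
t 21.05 pos [0.6191 0.1921 0.0708] tilt 0.11 yaw_y deg -7.37 q7 -0.868
delta tool axes (before turn) [-0.0024 -0.0004  0.0058]
turn 0.0022
delta after turn -0.0024 -0.0004 0.0058
```

Fine correction, then look from the side.

In the tool's units: 0.0055 m is 0.11, -0.0024 m is -0.048, 0.002 rad is 0.01.

```bash
echo '[-0.048, -0.008, 0.11, 0.01, 0, 0, 0, 0, 0, 0, 0, 0, 0, 0, 0, 0, 0, 0, 0, 0]' | python3 nudge.py; python3 go.py .6184 .1898 .065 -7.5
python3 - <<'E'
from h import *
from cell import arm
from scipy.spatial.transform import Rotation as R
o=[]
X={"top":(200,150),"side":(215,225)}
a=np.radians(-7.5);ex=np.array([np.cos(a),np.sin(a),0]);ey=np.array([-np.sin(a),np.cos(a),0])
H=[np.array([.6185,.1905,.060])+sx*.044*ex+sy*.068*ey for sx,sy in((1,1),(1,-1),(-1,-1),(-1,1))]
for n in("top","side"):
    d=arm.get_image(n);np.save(f"pics/{n}6.npy",d,allow_pickle=True);x,y=X[n]
    print(n,((proj(d,H)-[x,y]+.5)*4-.5).round());o.append(cv2.resize(d["image"][y:y+120,x:x+100],(400,480),interpolation=cv2.INTER_CUBIC))
cv2.imwrite("pics/m6.png",np.hstack(o))
E
```

```text
clock: 21.45
position: [0.6176, 0.1897, 0.0641]
ee_rot: [2.361, 2.072, 0.0]
force: [0.7, 0.4, -4.0]
width: 0.146
gripper_force: 45.0
t 21.45 pos [0.6176 0.1897 0.0641] tilt 0.0 yaw_y deg -7.45 q7 -0.871
delta tool axes (before turn) [ 0.0002  0.0008 -0.0009]
turn 0.0009
delta after turn 0.0002 0.0008 -0.0009
top [[ 84.  60.]
 [335. 120.]
 [290. 280.]
 [ 35. 217.]]
side [[ 92. 295.]
 [163. 125.]
 [334. 144.]
 [278. 318.]]
```

View pics/m6.png

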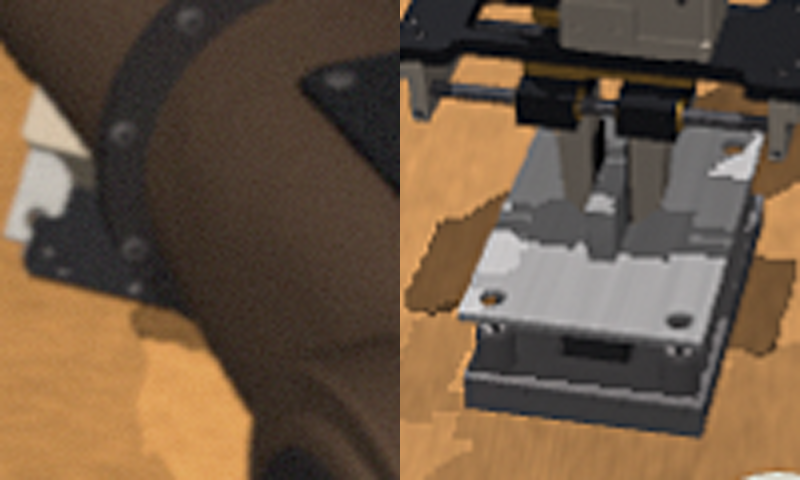

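The side view shows the cover level over the housing, with its holes at crop (92,297), (279,320), (335,146) against the wanted (92,295), (278,318), (334,144). That fits the roughly 0.9 mm low and 0.8 mm x reading, so I make that last nudge and let it settle.

In the tool's units: -0.0008 m is -0.016, 0.0008 m is 0.016.

```bash
echo '[0.004, 0.016, -0.016, 0, 0, 0, 0, 0, 0, 0, 0, 0, 0, 0, 0, 0, 0, 0, 0, 0, 0, 0, 0, 0, 0, 0, 0, 0, 0, 0, 0, 0, 0, 0, 0, 0, 0, 0, 0, 0]' | python3 nudge.py; python3 go.py .6184 .1898 .065 -7.5
python3 - <<'E'
from m import *
from cell import arm
d=arm.get_image("side")
p=refine(d["image"],f([(92,295),(278,318)],215,225),"d",4)
P=plane(d,p,.060);print(P.round(4))
a=np.radians(-7.5);ex=np.array([np.cos(a),np.sin(a),0]);ey=np.array([-np.sin(a),np.cos(a),0])
print([(np.array([.6185,.1905,.06])+s*.044*ex+.068*ey).round(4) for s in(1,-1)])
E
```

```text
clock: 22.35
position: [0.6184, 0.1898, 0.0648]
ee_rot: [2.361, 2.072, -0.0]
force: [-0.7, 0.7, -4.6]
width: 0.148
gripper_force: 45.0
t 22.35 pos [0.6184 0.1898 0.0648] tilt 0.0 yaw_y deg -7.45 q7 -0.87
delta tool axes (before turn) [ 0.     -0.     -0.0002]
turn 0.0009
delta after turn 0.0 -0.0 -0.0002
[[0.6715 0.2533 0.06  ]
 [0.5843 0.2651 0.06  ]]
[array([0.671 , 0.2522, 0.06  ]), array([0.5838, 0.2637, 0.06  ])]
```

```bash
python3 -c "
from cell import arm
print(arm.sign_off())"
```

```text
the job is handed in; nothing more can be done
None
```

The bearing and block are seated and released, and the arm is holding the cover level about 15 mm above the bosses. At my last measurement its holes were within about 1.5 mm of the threads. The job is handed in; I never moved the arm at the jars or the screwdriver, but did not check them again at the end.

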